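# Open a wiring enclosure that may be caught, and hold it open

### The job

Before touching the orange thumb slide, tug the handle of the enclosure's cover upward to learn whether its hidden catch is holding it; if it is caught, slide the orange thumb slide to its stop to release it. Then lift the cover by its handle to about 60 degrees open and finish while still holding it there, steady, so that the colleague across the bench can reach the terminals. Leave the other things on the bench where they are.

Things in the scene. Friction and masses are not known exactly. Their poses are not given: they have to be found in the camera images.
- box: White wiring enclosure screwed to the bench lying on its back, 200 (its x) x 240 (its y) x 93 mm high with the cover shut. Origin at the centre of its underside, on the bench; z up; its x points from the hinge side (nearest the robot) to the catch side. A catch housing 54 x 100 x 60 mm high stands against the +x wall (x 100 to 154 mm, y -110 to -10 mm).
- cover (a joint): Angle of the grey hinged cover (200 x 240 x 6 mm, about 0.35 kg): 0 shut, grows as the catch side is lifted and swung up towards the robot, limit 1.9. It falls shut if let go. A caught cover still has play: it lifts freely by about 0.035 and then stops hard; a cover that is not caught just keeps rising (a barely caught one may slip free). Whether it is caught cannot be seen: the bolt is inside.
- handle (a point): Middle of the black round bar of the handle on the cover: bar 10 mm thick, 90 mm long between its two posts, parallel to the y axis of the enclosure, 32 mm above the top face of the cover (125 mm above the bench when shut), 175 mm along x from the hinge axis. x and z axes turn with the cover.
- cover_hinge (a point): Middle of the hinge axis of the cover, which runs along the y axis of the enclosure 87 mm above the bench, at x = -100 mm of the enclosure.
- catch (a joint): Travel (m) of the orange thumb slide on top of the catch housing: 0 at rest, slides along the +y axis of the enclosure to its stop at 0.026. It has a soft return spring (about 1 N at rest; sliding it takes 3 to 4 N in all) and goes back by itself when let go; slid to its stop once it pushes the hidden bolt off the cover for good. At rest it tells nothing of the bolt. The slide is stiff to move if the cover is being pulled hard against the bolt.
- thumb (a point): Centre of the orange thumb slide, an upright block 14 x 14 x 34 mm high that stands on the 60 mm high catch housing; this point is 77 mm above the bench, 138 mm along x and (at rest) -75 mm along y from the origin of the enclosure.
- driver: screwdriver with a red handle lying on the bench on the +y side of the enclosure; origin under its middle
- terminals: green and yellow terminal block, 30 x 90 x 46 mm, loose on the bench on the -y side of the enclosure; origin under its centre
- relay: blue relay module, 88 x 36 x 63 mm, loose on the bench on the -y side of the enclosure; origin under its centre
- controller: white module with a green circuit board on top, 90 x 72 x 50 mm, loose on the far part of the bench; origin under its centre
- tape: black roll of tape, 68 mm across, 19 mm high, loose on the far part of the bench; origin under its centre

How it is judged:
By the outcome, as a careful person would: the job done as asked, in the order asked, and still so for the second after the job is handed in, while the arm keeps its last pose, push and grip.
It also fails if it takes over 58 s, if anything falls off the work surface, if the arm or the gripper's body presses on something with over 40 N, if the wrist force passes 120 N, or if a joint passes its speed limit or range.

### The arm

A 6-joint arm with a two-finger parallel gripper is mounted at the origin on the work surface. World frame = base frame: x ahead of the robot, y to its left, z up, the work surface at z = 0. Lengths are in m, angles in rad, forces in N, time in s.
With the tool pointing down it reaches from about 0.25 to 0.775 m from the base axis. Payload 4 kg.
Tool frame: the origin (TCP) lies between the finger pads; the fingertips stand 25 mm ahead of it and the grasp point (between the pads) lies 6 mm ahead of it (robot.tip_reach is the z of the fingertips in the tool frame, in m); z points along the fingers, y is the line along which they close (so a half turn about z gives the same grasp; the last joint's range is limited). The gripper opens to 94 mm and grips with 3 to 60 N. Pads are 16 mm wide; open, the fingers measure 119 mm over their backs; the gripper's body (75 mm by 177 mm) begins 78 mm behind the grasp point.
Start: joints at [-1.34, 0.087, 1.371, -0, 1.684, -0.103], TCP at [0.18, -0.52, 0.231] pointing down, gripper open.
Joint ranges: [-3.1, 3.1], [-0.76, 2.03], [0.27, 2.55], [-1.08, 4.22], [0.17, 2.65], [-2.57, 2.57]. Speed limits (rad/s): [2.79, 2.79, 3.14, 3.14, 3.14, 3.14].

### API

Orientations are given as [roll, pitch, yaw] about the fixed x, y, z axes, in that order (R = Rz(yaw) Ry(pitch) Rx(roll)).
In Python, from bench import robot gives the robot as it stands. The module is installed in compiled form; this text tells all that it offers.
- The arm moves only by the shell command python3 -m handwheel 'ROWS'. ROWS is JSON, a list of rows, each a list of 3 entries, a list of its own where there are three numbers: the turn, a rotation vector about the world's x, y, z in units of 90 degrees (1.0 is 90 degrees), then the shift along the world's x, y, z in units of 0.05 m (1.0 is 0.05 m), then the closure, from 0 (fully open) to 1 (shut). A call has 1 to 5 rows; each row shifts and turns the commanded pose from where the row before left it; what a row does not reach is not made up. A row lasts 1/10 s, in which the tool goes at most 50 mm and 8.59 degrees, less where a joint would pass 70% of its speed; a pose out of reach is approached as far as the arm can. A call with a number of a shift or a turn outside -1 to 1 is refused whole. A call with a gripper value outside its range is refused whole. The fingers move at their own pace and stop on an object; the grip force is fixed at half the most. Time passes only in rows, so rows that do not move let the fingers close. It gives the time, the measured TCP pose, the force, the opening and the grip force at its end, in the units of the state.
- robot.get_obs(): the state, without advancing time (a new reading comes with each control period).
- robot.snapshot(name): name is "scene" or "side" or "wrist"; returns (picture, depth): 420x560x3 uint8, red, green, blue; 420x560 float32, m along the optical axis (not along the pixel's ray), 0 where there is no reading.
- robot.calibration(name): a dict with "mtx" (3x3 intrinsics, pixels), "extrinsics" (4x4, takes a point from camera to world coordinates); the wrist camera has in their place "hand_eye" (4x4, takes a point from camera to tool coordinates, whose origin is the TCP and whose axes are the flange's). Camera axes: x right, y down, z forward; pixel columns grow to the right and rows downward; lengths in m; the calibration is good to about 2 mm. A picture is of the moment at which its call begins: read the wrist's pose just before it. calibration takes no time and is no camera call.
- robot.close_job(): hands the job in; it is judged then, once.
Trained networks look in the newest picture that a camera, given by its name, has taken for a name from the list of things; names that differ only in an ending like _2 or _b are one class to them, and where a whole thing is asked for, a point or a joint stands for the part that bears it (a point fixed in the world has none). Each returns a list of dicts, best first, with "p" (0 to 1); they miss things now and then, are a little off and sometimes report something else, mostly with a low value. They report only what shows in the picture. A call takes as long as a camera call.
- robot.boxes_of(query, camera): "bbox" ([left, top, right, bottom] in pixels, round what is visible of it).
The state is a dict: "time": time; "joint_positions": joint angles; "qvel": joint speeds; "joint_torque": joint torques, N m; "tool_pos": TCP position; "ee_rot": TCP orientation; "wrist_force": force on the tool from outside, world axes, zero at the start; "wrist_torque": the same for the moment, N m; "width": finger opening in m; "finger_force": force on a finger pad.
Only numpy, scipy, OpenCV 4.12 (cv2) and the standard library are available. Lean on these libraries where they do the work, as an engineer would, in place of code of your own. Each camera call takes 0.05 s, during which the arm holds its last target. There are 200 camera calls.

## Working session

There is one attempt and no reset: what is moved stays moved. The work goes in short steps, Python scripts to look and compute and a shell command to move; the robot and the scene stay as the last step left them, time stands still between calls to the robot, and variables do not carry over. Pictures are saved under pics/ and viewed, at most 10 in all, crops included, and the job is handed in when it is done.

```bash
mkdir -p pics; cat > h.py <<'E'
import numpy as np,cv2
from bench import robot
from scipy.spatial.transform import Rotation as R
def snap(n,f=None):
    o=robot.get_obs(); p,d=robot.snapshot(n); c=robot.calibration(n)
    if f: cv2.imwrite('pics/'+f,p[:,:,::-1])
    if 'extrinsics' in c: T=np.array(c['extrinsics'])
    else:
        W=np.eye(4);W[:3,:3]=R.from_euler('xyz',o['ee_rot']).as_matrix();W[:3,3]=o['tool_pos'];T=W@np.array(c['hand_eye'])
    K=np.array(c['mtx']); v,u=np.mgrid[:d.shape[0],:d.shape[1]]
    P=np.stack([(u-K[0,2])*d/K[0,0],(v-K[1,2])*d/K[1,1],d],-1)@T[:3,:3].T+T[:3,3]
    return p,d,P,K,T
E
python3 - <<'E'
from h import *
print(robot.get_obs())
for n in ('scene','side'):
    p,d,P,K,T=snap(n,n+'0.png'); print(n,T.round(3).tolist())
    for q in ('box','handle','thumb','driver','terminals','relay','controller','tape'):
        for b in robot.boxes_of(q,n)[:2]:
            l,t,r,bo=[int(x) for x in b['bbox']]; s=P[t:bo,l:r].reshape(-1,3); 
            print(q,round(b['p'],2),[l,t,r,bo],P[(t+bo)//2,(l+r)//2].round(3),np.median(s,0).round(3))
E
```

```text
{'time': 0.0, 'joint_positions': array([-1.34010339e+00,  8.79881852e-02,  1.37224524e+00, -1.67297718e-05,
        1.68366526e+00, -1.03140157e-01]), 'qvel': array([ 2.07639636e-05, -4.23867371e-04, -1.16272036e-03,  4.68812711e-04,
        5.94171688e-04, -6.86482516e-04]), 'joint_torque': array([ 4.52129598e-05, -3.40181816e+01, -3.02424431e+01,  7.17412401e-02,
        3.31565284e-02, -1.76908347e-04]), 'tool_pos': array([ 0.18006836, -0.51914418,  0.22929061]), 'ee_rot': array([-3.13929717e+00, -2.20883472e-04,  3.33830971e-01]), 'wrist_force': array([ 0.85821498, -0.10622764, -0.1889551 ]), 'wrist_torque': array([0.05281126, 0.02461497, 0.02691306]), 'finger_force': 0.0, 'width': 0.09411841976617093}
scene [[-0.559, 0.492, -0.668, 1.404], [0.829, 0.349, -0.437, 0.56], [0.018, -0.798, -0.603, 0.831], [0.0, 0.0, 0.0, 1.0]]
box 0.7 [216, 143, 340, 238] [ 0.542 -0.011  0.094] [ 0.518 -0.037  0.06 ]
handle 0.89 [224, 145, 341, 210] [ 0.49  -0.034  0.094] [ 0.471 -0.051  0.091]
thumb 0.48 [227, 193, 236, 209] [ 0.627 -0.085  0.082] [ 0.624 -0.088  0.073]
driver 0.79 [342, 188, 379, 2
[... 639 characters left out ...]
05 ]
box 0.21 [323, 241, 335, 260] [ 0.612 -0.097  0.09 ] [ 0.617 -0.088  0.075]
handle 0.6 [165, 207, 324, 315] [ 0.46  -0.079  0.094] [ 0.464 -0.055  0.091]
thumb 0.7 [325, 244, 335, 259] [ 0.614 -0.096  0.087] [ 0.615 -0.093  0.082]
driver 0.65 [325, 243, 339, 260] [ 0.619 -0.095  0.085] [ 0.62  -0.088  0.072]
driver 0.64 [150, 232, 165, 247] [0.334 0.139 0.021] [0.335 0.141 0.016]
terminals 0.9 [343, 296, 388, 356] [ 0.618 -0.231  0.03 ] [ 0.618 -0.221  0.007]
relay 0.77 [253, 335, 319, 400] [ 0.463 -0.276  0.048] [ 0.467 -0.272  0.017]
controller 0.55 [335, 192, 385, 227] [0.771 0.076 0.038] [0.781 0.084 0.029]
tape 0.78 [380, 237, 409, 268] [ 0.792 -0.042 -0.002] [ 0.786 -0.055  0.009]
```

```bash
python3 - <<'E'
from h import *
a=[]
for n in ('scene','side'):
    p,d,P,K,T=snap(n); g=p.astype(int)
    reg=(d>0)&(P[...,0]>.25)&(P[...,0]<.72)&(abs(P[...,1]+.03)<.2)
    m=reg&(abs(P[...,2]-.093)<.006)
    xy=P[m][:,:2].astype(np.float32)
    print(n,'cover',cv2.minAreaRect(xy*1000),len(xy))
    m=reg&(P[...,2]>.112)&(P[...,2]<.14)
    print(m.sum(),'handle',cv2.minAreaRect(P[m][:,:2].astype(np.float32)*1000),np.percentile(P[m],[3,50,97],axis=0).round(4).tolist())
    m=reg&(g[...,0]>170)&(g[...,2]<90)&(g[...,1]<170)&(P[...,2]>.055)
    v,u=np.where(m);print('orange',m.sum(),np.median(P[m],0).round(4),np.percentile(P[m],[5,95],axis=0).round(3).tolist(),u.mean(),v.mean())
    s=p[120:420,120:420] if n=='side' else p[100:330,150:400]
    a.append(cv2.resize(s,(400,400)))
cv2.imwrite('pics/a.png',np.hstack(a)[:,:,::-1])
E
```

```text
scene cover ((492.45062255859375, -37.34417724609375), (250.4746551513672, 241.54270935058594), 11.298433303833008) 4305
200 handle ((545.0111083984375, -26.5550537109375), (15.24948787689209, 98.67090606689453), 12.37387466430664) [[0.5341, -0.0711, 0.1142], [0.5463, -0.0247, 0.1263], [0.5577, 0.02, 0.1307]]
orange 18 [ 0.62   -0.0881  0.0938] [[0.612, -0.095, 0.087], [0.626, -0.083, 0.096]] 231.5 195.22222222222223
side cover ((489.2757263183594, -37.88871765136719), (244.89633178710938, 242.71820068359375), 11.552845001220703) 9585
257 handle ((540.3547973632812, -28.752521514892578), (10.395252227783203, 97.88897705078125), 11.72956371307373) [[0.5283, -0.0757, 0.1143], [0.5407, -0.0369, 0.1265], [0.5525, 0.0159, 0.1295]]
orange 33 [ 0.6171 -0.0889  0.0924] [[0.346, -0.094, 0.086], [0.623, 0.055, 0.094]] 310.4848484848485 244.66666666666666
```

View pics/a.png

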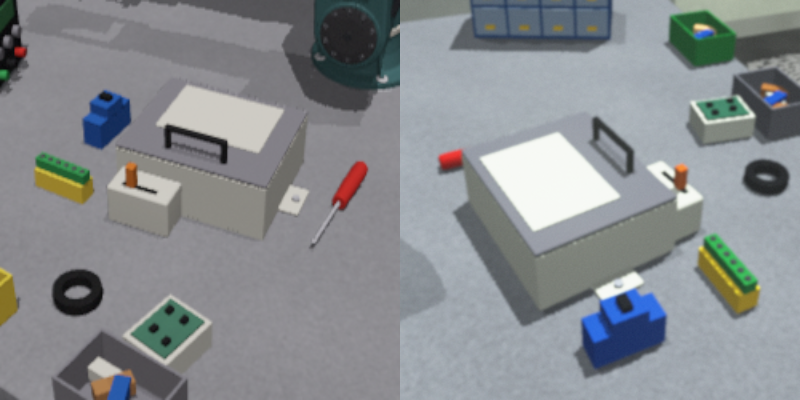

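The cover looks shut in the picture, with the handle bar on its catch side and the orange thumb on the white housing. The measured points agree with the text: handle (0.543, -0.028, 0.125), thumb (0.619, -0.089), yaw about 0.20. I'm moving above the handle.

```bash
R='' ; python3 -m handwheel '[[[0,0,0.061],[0.484,0.655,0],0.4],[[0,0,0.061],[0.484,0.655,0],0.4],[[0,0,0.061],[0.484,0.655,0],0.4],[[0,0,0.061],[0.484,0.655,0],0.4],[[0,0,0.061],[0.484,0.655,0],0.4]]' && python3 -m handwheel '[[[0,0,0.061],[0.484,0.655,0],0.4],[[0,0,0.061],[0.484,0.655,0],0.4],[[0,0,0.061],[0.484,0.655,0],0.4],[[0,0,0.061],[0.484,0.655,0],0.4],[[0,0,0.061],[0.484,0.655,0],0.4]]' && python3 -m handwheel '[[[0,0,0.061],[0.484,0.655,0],0.4],[[0,0,0.061],[0.484,0.655,0],0.4],[[0,0,0.061],[0.484,0.655,0],0.4],[[0,0,0.061],[0.484,0.655,0],0.4],[[0,0,0.061],[0.484,0.655,0],0.4]]' && python3 -m handwheel '[[[0,0,0],[0,0,0],0.4],[[0,0,0],[0,0,0],0.4],[[0,0,0],[0,0,0],0.4]]'
python3 - <<'E'
from h import *
o=robot.get_obs();print(o['tool_pos'],o['ee_rot'],o['joint_positions'])
p,d,P,K,T=snap('wrist','w1.png');g=p.astype(int)
m=(d>0)&(P[...,2]>.112)&(P[...,2]<.14)&(abs(P[...,0]-.54)<.06)&(abs(P[...,1]+.03)<.08)
print(m.sum(),cv2.minAreaRect(P[m][:,:2].astype(np.float32)*1000),np.percentile(P[m],[3,50,97],axis=0).round(4).tolist())
m=(d>0)&(g[...,0]>150)&(g[...,2]<100)&(g[...,1]<170)&(P[...,2]>.085)&(P[...,0]>.58)
print('thumb',m.sum(),P[m].mean(0) if m.any() else 0)
E
```

```text
time: 1.5
tool_pos: [0.3019, -0.3546, 0.2306]
ee_rot: [3.141, -0.0, 0.816]
wrist_force: [0.7, -0.1, 0.1]
width: 0.0578
finger_force: 0.0
time: 2.0
tool_pos: [0.423, -0.1907, 0.2308]
ee_rot: [3.141, 0.0, 1.296]
wrist_force: [0.6, -0.9, -0.7]
width: 0.0559
finger_force: 0.0
time: 2.5
tool_pos: [0.544, -0.0269, 0.2306]
ee_rot: [3.141, 0.0, 1.775]
wrist_force: [0.9, 0.5, 0.0]
width: 0.0567
finger_force: 0.0
time: 2.8
tool_pos: [0.5428, -0.0291, 0.2305]
ee_rot: [-3.141, 0.0, 1.77]
wrist_force: [0.4, -0.4, 0.6]
width: 0.0566
finger_force: 0.0
[ 0.54277042 -0.02912969  0.23050468] [-3.14123308e+00  3.90132604e-04  1.76972047e+00] [-1.57640333e-01  7.30274011e-02  1.38587762e+00 -4.94207614e-04
  1.68288840e+00 -3.56619637e-01]
1219 ((543.24951171875, -27.001415252685547), (9.950525283813477, 98.8155517578125), 11.182473182678223) [[0.5317, -0.0705, 0.1243], [0.5421, -0.0215, 0.1281], [0.5535, 0.0194, 0.1299]]
thumb 0 0
```

View pics/w1.png

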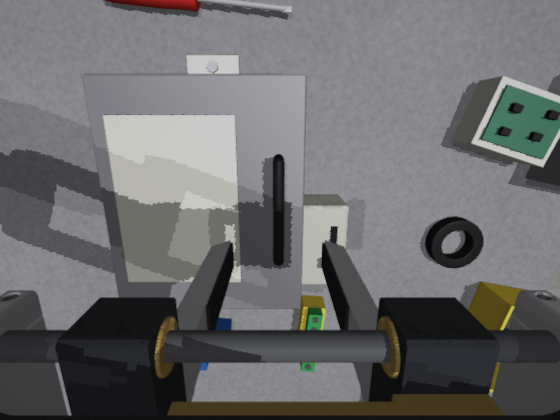

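The wrist view shows the bar at column 278, between the fingers and parallel to the pads. The orange thumb is hidden behind the right finger. I'm descending to grip.

```bash
python3 -m handwheel '[[[0,0,0],[0,0,-0.6],0.4],[[0,0,0],[0,0.04,-0.6],0.4],[[0,0,0],[0,0,-0.5],0.4],[[0,0,0],[0,0,-0.29],0.4],[[0,0,0],[0,0,0],0.4]]' && python3 -m handwheel '[[[0,0,0],[0,0,0],1],[[0,0,0],[0,0,0],1],[[0,0,0],[0,0,0],1],[[0,0,0],[0,0,0],1],[[0,0,0],[0,0,0],1]]'
```

```text
time: 3.35
tool_pos: [0.5414, -0.0271, 0.1287]
ee_rot: [-3.137, -0.002, 1.769]
wrist_force: [-0.0, 0.0, -0.3]
width: 0.0565
finger_force: 0.0
time: 3.85
tool_pos: [0.5435, -0.0264, 0.1316]
ee_rot: [3.14, 0.0, 1.771]
wrist_force: [0.1, -0.3, 0.2]
width: 0.0201
finger_force: 0.0
```

```bash
python3 -m handwheel '[[[0,0,0],[0,0,0],1],[[0,0,0],[0,0,0],1],[[0,0,0],[0,0,0],1],[[0,0,0],[0,0,0],1],[[0,0,0],[0,0,0],1]]' && python3 -m handwheel '[[[0,0,0],[0,0,0.04],1],[[0,0,0],[0,0,0.04],1],[[0,0,0],[0,0,0],1]]'&& python3 -m handwheel '[[[0,0,0],[0,0,0.03],1],[[0,0,0],[0,0,0.03],1],[[0,0,0],[0,0,0],1],[[0,0,0],[0,0,0],1]]'
```

```text
time: 4.35
tool_pos: [0.5431, -0.0264, 0.1312]
ee_rot: [-3.142, -0.0, 1.771]
wrist_force: [-0.6, -0.1, 2.1]
width: 0.009
finger_force: 30.0
time: 4.65
tool_pos: [0.5425, -0.0265, 0.1344]
ee_rot: [-3.14, -0.0, 1.771]
wrist_force: [-2.5, -0.1, -1.7]
width: 0.009
finger_force: 30.0
time: 5.05
tool_pos: [0.5418, -0.0266, 0.1372]
ee_rot: [-3.138, -0.0, 1.771]
wrist_force: [-5.1, -2.0, -3.6]
width: 0.0091
finger_force: 30.0
```

```bash
python3 -m handwheel '[[[0,0,0],[0,0,0.04],1],[[0,0,0],[0,0,0],1],[[0,0,0],[0,0,0],1]]' && python3 -m handwheel '[[[0,0,0],[0,0,0.03],1],[[0,0,0],[0,0,0],1],[[0,0,0],[0,0,0],1]]'
```

```text
time: 5.35
tool_pos: [0.5414, -0.0267, 0.1389]
ee_rot: [-3.137, -0.001, 1.771]
wrist_force: [-6.1, -2.3, -3.9]
width: 0.0091
finger_force: 30.0
time: 5.65
tool_pos: [0.5411, -0.0268, 0.1402]
ee_rot: [-3.136, -0.001, 1.771]
wrist_force: [-6.6, -2.7, -3.8]
width: 0.0091
finger_force: 30.0
```

```bash
python3 -m handwheel '[[[0,0,0],[-0.03,-0.006,0.06],1],[[0,0,0],[-0.02,-0.004,0.06],1],[[0,0,0],[0,0,0],1],[[0,0,0],[0,0,0],1]]'
python3 - <<'E'
from h import *
for n in('side','scene'):
    p,d,P,K,T=snap(n)
    Q=P-[0.469,-0.0426,0]; bx=Q@[.98,.199,0]; by=Q@[-.199,.98,0]
    m=(d>0)&(abs(bx)<.095)&(by>-.11)&(by<-.06)&(abs(P[...,2]-.1)<.025)
    A=np.polyfit(bx[m],P[...,2][m],1);print(n,m.sum(),A, 'theta',np.arctan(A[0]))
    a=p[120:420,120:420] if n=='side' else p[100:330,150:400]
    cv2.imwrite('pics/b%s.png'%n,cv2.resize(a,(500,500))[:,:,::-1])
E
```

```text
time: 6.05
tool_pos: [0.5392, -0.0271, 0.1468]
ee_rot: [-3.138, -0.0, 1.771]
wrist_force: [-5.2, -2.3, -4.3]
width: 0.0092
finger_force: 30.0
side 2504 [0.07745227 0.10087892] theta 0.0772979506371502
scene 440 [0.0540381 0.1022964] theta 0.05398559198626501
```

View pics/bside.png

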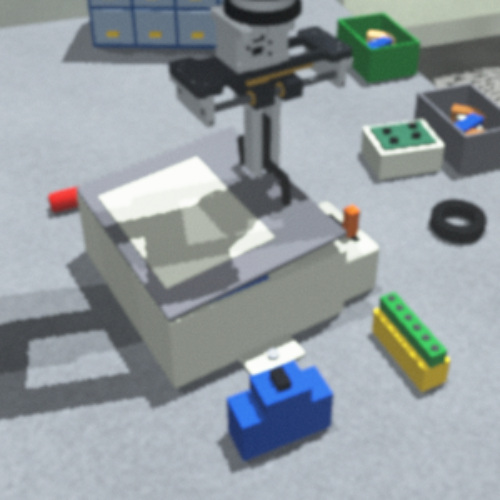

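The cover has risen to about 0.09 rad, well past the 0.035 play, with only its own weight on the wrist. The picture shows a gap under the whole front edge. It isn't caught, so the thumb slide stays untouched and I'll lift on.

```bash
cat > plan.py <<'E'
import numpy as np,sys
def tcp(th,al):
    c,s=np.cos,np.sin
    h=.175*c(th)-.038*s(th)-.006*s(al); z=.087+.175*s(th)+.038*c(th)+.006*c(al)
    return np.array([.371+.98*h,-.0625+.199*h,z])
if __name__=='__main__':
    ths=np.linspace(.091,1.047,21); prev=tcp(.091,0);print(prev)
    for i in range(1,21):
        al=i/20*np.pi/6; t=tcp(ths[i],al); print(i,((t-prev)/.05).round(3).tolist(),t.round(4)); prev=t
    print('turn/row',(np.array([.199,-.98,0])/3/20).round(4))
E
python3 plan.py
```

```text
[ 0.53840623 -0.02850629  0.1467458 ]
1 [-0.057, -0.012, 0.162] [ 0.5355 -0.0291  0.1548]
2 [-0.065, -0.013, 0.159] [ 0.5323 -0.0297  0.1628]
3 [-0.072, -0.015, 0.156] [ 0.5287 -0.0305  0.1706]
4 [-0.079, -0.016, 0.152] [ 0.5247 -0.0313  0.1782]
5 [-0.086, -0.018, 0.148] [ 0.5204 -0.0322  0.1856]
6 [-0.093, -0.019, 0.144] [ 0.5157 -0.0331  0.1928]
7 [-0.1, -0.02, 0.139] [ 0.5108 -0.0341  0.1998]
8 [-0.106, -0.022, 0.134] [ 0.5054 -0.0352  0.2065]
9 [-0.112, -0.023, 0.129] [ 0.4998 -0.0363  0.2129]
10 [-0.118, -0.024, 0.123] [ 0.4939 -0.0375  0.2191]
11 [-0.124, -0.025, 0.118] [ 0.4877 -0.0388  0.225 ]
12 [-0.129, -0.026, 0.111] [ 0.4812 -0.0401  0.2305]
13 [-0.135, -0.027, 0.105] [ 0.4745 -0.0415  0.2358]
14 [-0.139, -0.028, 0.098] [ 0.4675 -0.0429  0.2407]
15 [-0.144, -0.029, 0.092] [ 0.4603 -0.0444  0.2453]
16 [-0.148, -0.03, 0.085] [ 0.4529 -0.0459  0.2495]
17 [-0.152, -0.031, 0.077] [ 0.4453 -0.0474  0.2534]
18 [-0.155, -0.032, 0.07] [ 0.4376 -0.049   0.2569]
19 [-0.158, -0.032, 0.062] [ 0.4297 -0.0506  0.26  ]
20 [-0.161, -0.033, 0.055] [ 0.4216 -0.0522  0.2627]
turn/row [ 0.0033 -0.0163  0.    ]
```

```bash
python3 -m handwheel '[[[0.0033,-0.0163,0],[-0.057,-0.012,0.162],1],[[0.0033,-0.0163,0],[-0.065,-0.013,0.159],1],[[0.0033,-0.0163,0],[-0.072,-0.015,0.156],1],[[0.0033,-0.0163,0],[-0.079,-0.016,0.152],1],[[0.0033,-0.0163,0],[-0.086,-0.018,0.148],1]]' && python3 -m handwheel '[[[0.0033,-0.0163,0],[-0.093,-0.019,0.144],1],[[0.0033,-0.0163,0],[-0.1,-0.02,0.139],1],[[0.0033,-0.0163,0],[-0.106,-0.022,0.134],1],[[0.0033,-0.0163,0],[-0.112,-0.023,0.129],1],[[0.0033,-0.0163,0],[-0.118,-0.024,0.123],1]]'
```

```text
time: 6.65
tool_pos: [0.5211, -0.0307, 0.186]
ee_rot: [3.013, -0.001, 1.771]
wrist_force: [-4.5, -0.9, -6.6]
width: 0.0095
finger_force: 30.0
time: 7.15
tool_pos: [0.4949, -0.0359, 0.2195]
ee_rot: [2.881, -0.0, 1.771]
wrist_force: [-3.6, -1.4, -6.7]
width: 0.009
finger_force: 30.0
```

```bash
python3 -m handwheel '[[[0.0033,-0.0163,0],[-0.124,-0.025,0.118],1],[[0.0033,-0.0163,0],[-0.129,-0.026,0.111],1],[[0.0033,-0.0163,0],[-0.135,-0.027,0.105],1],[[0.0033,-0.0163,0],[-0.139,-0.028,0.098],1],[[0.0033,-0.0163,0],[-0.144,-0.029,0.092],1]]' && python3 -m handwheel '[[[0.0033,-0.0163,0],[-0.148,-0.03,0.085],1],[[0.0033,-0.0163,0],[-0.152,-0.031,0.077],1],[[0.0033,-0.0163,0],[-0.155,-0.032,0.07],1],[[0.0033,-0.0163,0],[-0.158,-0.032,0.062],1],[[0.0033,-0.0163,0],[-0.161,-0.033,0.055],1]]' && python3 -m handwheel '[[[0,0,0],[0,0,0],1],[[0,0,0],[0,0,0],1],[[0,0,0],[0,0,0],1]]'
python3 - <<'E'
from h import *
o=robot.get_obs();q=np.array(o['tool_pos']);Rm=R.from_euler('xyz',o['ee_rot']).as_matrix();g=q+.006*Rm[:,2]
h=(g-[.371,-.0625,.087])@[.98,.199,0];z=g[2]-.087
print('theta',np.degrees(np.arctan2(z,h)-np.arctan2(38,175)),'r',np.hypot(h,z),np.abs(o['qvel']).max())
p,d,P,K,T=snap('side')
Q=P-[0.371,-0.0625,0.087]; bx=Q@[.98,.199,0]; by=Q@[-.199,.98,0]
m=(d>0)&(by>-.115)&(by<-.06)&(P[...,2]>.12)&(P[...,2]<.24)&(bx>-.02)&(bx<.12)
A=np.polyfit(P[...,2][m],bx[m],1);print(m.sum(),'theta cam',np.degrees(np.arctan2(1,A[0])))
s,_,_,_,_=snap('scene')
cv2.imwrite('pics/c.png',np.hstack([cv2.resize(s[60:330,130:400],(400,400)),cv2.resize(p[100:400,110:410],(400,400))])[:,:,::-1])
E
```

```text
time: 7.65
tool_pos: [0.4618, -0.0426, 0.2458]
ee_rot: [2.749, 0.0, 1.771]
wrist_force: [-3.0, -1.0, -6.5]
width: 0.0089
finger_force: 30.0
time: 8.15
tool_pos: [0.4235, -0.0503, 0.2638]
ee_rot: [2.617, 0.001, 1.772]
wrist_force: [-0.5, 0.2, -7.4]
width: 0.0089
finger_force: 30.0
time: 8.45
tool_pos: [0.4242, -0.0502, 0.2635]
ee_rot: [2.619, -0.0, 1.772]
wrist_force: [-0.8, 1.1, -5.1]
width: 0.0089
finger_force: 30.0
theta 59.17010620752221 r 0.18075239198874704 0.011939158559061849
2143 theta cam 58.57698428625504
```

View pics/c.png

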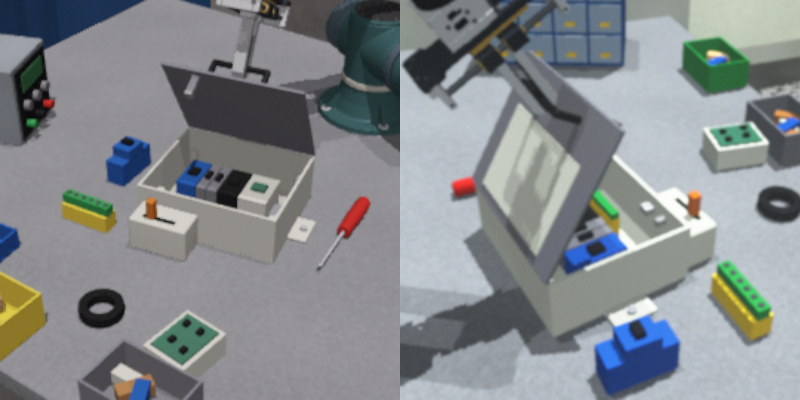

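The picture shows the cover at about 59 degrees, still held by its bar and steady. The thumb slide is at rest and the other things are where they were, so I'm handing in.

```bash
python3 -m handwheel '[[[0,0,0],[-0.03,-0.006,0.01],1],[[0,0,0],[0,0,0],1],[[0,0,0],[0,0,0],1],[[0,0,0],[0,0,0],1],[[0,0,0],[0,0,0],1]]'; python3 -c "
from bench import robot
print(robot.close_job())"
```

```text
time: 9.05
tool_pos: [0.4226, -0.0506, 0.2641]
ee_rot: [2.619, -0.0, 1.772]
wrist_force: [-0.3, 3.4, -4.2]
width: 0.0089
finger_force: 30.0
the job is handed in; nothing more can be done
None
```

The tug showed the cover was not caught, so I left the orange thumb slide alone, lifted the cover by its handle to about 60 degrees, and handed in at about 9 s with the gripper still holding it steady.

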